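Load the UV table and lower its shield

ROBOT

A 6-joint arm with a two-finger parallel gripper is mounted at the origin on the work surface. World frame = base frame: x ahead of the robot, y to its left, z up, the work surface at z = 0. Lengths are in m, angles in degrees, forces in N, time in s.
With the tool pointing down it reaches from about 0.325 to 0.85 m from the base axis. Payload 15.5 kg.
Tool frame: the origin (TCP) lies midway between the tips of the shut fingers; the grasp point (between the pads) lies 19 mm behind it; z points along the fingers, y is the line along which they close (so a half turn about z gives the same grasp; the last joint's range is limited). The gripper opens to 91 mm and grips with 3 to 60 N. Pads are 32 mm wide; open, the fingers measure 118 mm over their backs; the gripper's body (76 mm by 178 mm) begins 60 mm behind the grasp point.
Start: joints at [61.736, 28.281, 77.091, -0, 74.628, -5.472], TCP at [0.242, 0.576, 0.214] pointing down, gripper open.
Joint ranges: [-166.48, 166.48], [-47.26, 123.95], [12.59, 153.08], [-70.14, 250.14], [6.76, 159.57], [-176.63, 176.63]. Speed limits (degrees/s): [108.29, 108.29, 147.25, 172.46, 172.46, 172.46].

INTERFACE

Orientations are given as a 3x3 rotation matrix whose columns are the frame's x, y, z axes.
In Python, from bench import ctrl gives the robot as it stands. The module is installed in compiled form; this text tells all that it offers. Calls block until the motion is done:
- ctrl.goto(position, orientation): joint-space move of the TCP to a pose.
- ctrl.move_l(position, vel=0.15, ori=None, contact_N=None): straight line of the TCP; ori=None keeps the orientation; vel is the mean speed in m/s. With contact_N (N) it stops when the force on the tool has changed by that much, and returns True; else False.
- ctrl.movej(angles): joint-space move.
- ctrl.command_gripper(opening): opening from 0.0 (shut) to 1.0 (fully open); the grip force is fixed at half the most; returns when the fingers have stopped.
- ctrl.sleep(seconds).
- ctrl.ik(position, orientation): joint angles nearest the present ones, or None.
- ctrl.read_camera(name): name is "scene" or "top"; returns the picture (384x512x3 uint8, blue, green, red); there is no depth.
- ctrl.camera_params(name): a dict with "fx", "fy", "cx", "cy" (pixels), "pose" (4x4, takes a point from camera to world coordinates). Camera axes: x right, y up, looking along -z (the intrinsics and any distortion apply to the point x, -y, -z); pixel columns grow to the right and rows downward; lengths in m; the calibration is good to about 2 mm. A picture is of the moment at which its call begins. camera_params takes no time and is no camera call.
A pose or a line that the arm cannot do raises ctrl.MotionError and nothing moves.
- ctrl.sign_off(): hands the job in; it is judged then, once.
Readings, each from a call of its own:
- ctrl.current_t(): time.
- ctrl.current_q(): joint angles.
- ctrl.current_dq(): joint speeds.
- ctrl.current_effort(): joint torques, N m.
- ctrl.current_tool_pos(): TCP position.
- ctrl.current_eef_rot(): TCP orientation.
- ctrl.current_contact_force(): force on the tool from outside, world axes, zero at the start.
- ctrl.current_wrist_torque(): the same for the moment, N m.
- ctrl.current_grip_width(): opening from 0.0 (shut) to 1.0 (fully open).
- ctrl.current_grasp_force(): force on a finger pad.
Only numpy, scipy, OpenCV 4.12 (cv2) and the standard library are available. Lean on these libraries where they do the work, as an engineer would, in place of code of your own. Each camera call takes 0.05 s, during which the arm holds its last target. There are 200 camera calls.

TASK

Put the small white casting tray flat, open side up and wholly on the glass plate of the UV table, setting it down rather than dropping it. Then close the hinged amber shield over it: lower it gently all the way to its stop, without letting it fall. Leave the centrifuge, the bottle and the tube rack where they stand.

Things in the scene. Friction and masses are not known exactly. Their poses are not given: they have to be found in the camera images.
- uvtable: UV table, fixed: white box 230 mm deep (x), 290 wide (y), 60 high, yawed up to 0.25 rad. Origin: centre of its underside; -x is its front, towards the robot. Two 16 mm wide rubber-topped posts, 75 mm ahead of the origin and 122 mm to each side, 46 mm above the glass, carry the closed shield; the hinge lies between two brackets at the rear. Else the space over the glass is open at front and sides.
- glass_mid (a point): Centre of the upper face of the glass plate, 60 mm above the bench. The plate is flush with the box and measures 190 mm along x by 220 mm along y; axes as uvtable.
- shield (a joint): Angle of the hinged shield, rad: 0 = closed, level, on its stop; 0.84 to 0.96 at the start; it opens to 1.0. Hinge friction holds the 0.5 kg shield above about 0.72 rad; lower down it falls shut by its own weight unless held. An amber pane in an aluminium frame, 270 mm wide, 8 mm thick, 191 mm from hinge to front edge. Closed, it leaves 46 mm of free height over the glass.
- shield_hinge (a point): Point on the hinge axis, mid-width, 100 mm behind the UV table's origin and 110 mm above the bench, half-way through the shield's thickness; the axis runs along the table's y. The axes here turn with the shield: x lies in its plane, from the front edge to the hinge, z is its upper normal (straight up when closed).
- shield_grip (a point): Pinch point on the grip: grey plate 90 mm wide along the hinge, 10 thick, rising from mid front edge, this point 18 mm below its far end, at (-201, 0, 26) mm in axes of shield_hinge. It leans 0.5 rad towards the robot from the shield's upper normal, so 0.5 - q from vertical with the shield at q rad (negative: away). Pinched across its thickness it turns with the gripper.
- tray_mid (a point): Centre of the loose casting tray, half-way up (16 mm above its underside): white plastic, 110 mm long (x), 60 wide (y), 32 high, about 0.12 kg, open on top. Upright 6 mm thick walls along its long sides (two grey marks on each) may be gripped together across the 60 mm; the end walls are lower. The same both ways round. It starts on the bench beside the UV table.
- tray_c1 (a point): Bottom corner of the tray at its (+55, +30) mm, on its underside.
- tray_c2 (a point): Bottom corner of the tray at its (+55, -30) mm, on its underside.
- tray_c3 (a point): Bottom corner of the tray at its (-55, -30) mm, on its underside.
- tray_c4 (a point): Bottom corner of the tray at its (-55, +30) mm, on its underside.
- tray: The same tray; origin at the centre of its underside, x along its length, z up.
- centrifuge: Bystander: small bench centrifuge, yellow base 132 mm across with a red dome, 105 mm high. Origin: centre of its underside.
- bottle: Bystander: glass bottle with a blue cap, 80 mm across, 160 mm high. Origin: centre of its underside.
- rack: Bystander: white tube rack 90 x 200 mm with tubes, 68 mm high. Origin: centre of its underside.
Mind the look-alikes: they are no part of the job. Leave any purple look-alike of the tray alone.

How it is judged (in metres and radians):
On the way, in this order (a step that is already met when the one before it is completed fails the run):
1. the tray, still in the fingers, is lowered onto the glass: right way up, wholly on the plate, no corner more than 10 mm above it (x of tray_c1 in the frame of glass_mid between -0.098 and 0.098 m and y of tray_c1 in the frame of glass_mid between -0.113 and 0.113 m and x of tray_c2 in the frame of glass_mid between -0.098 and 0.098 m and y of tray_c2 in the frame of glass_mid between -0.113 and 0.113 m and x of tray_c3 in the frame of glass_mid between -0.098 and 0.098 m and y of tray_c3 in the frame of glass_mid between -0.113 and 0.113 m and x of tray_c4 in the frame of glass_mid between -0.098 and 0.098 m and y of tray_c4 in the frame of glass_mid between -0.113 and 0.113 m and z of each of tray_c1, tray_c2, tray_c3, tray_c4 in the frame of glass_mid below 0.01 m and angle between tray_mid's own z axis and vertical below 0.1 rad and contact force between the fingers and tray above 0.3 N), for 0.1 s.
2. the tray is let go, flat on the glass (x of tray_c1 in the frame of glass_mid between -0.098 and 0.098 m and y of tray_c1 in the frame of glass_mid between -0.113 and 0.113 m and x of tray_c2 in the frame of glass_mid between -0.098 and 0.098 m and y of tray_c2 in the frame of glass_mid between -0.113 and 0.113 m and x of tray_c3 in the frame of glass_mid between -0.098 and 0.098 m and y of tray_c3 in the frame of glass_mid between -0.113 and 0.113 m and x of tray_c4 in the frame of glass_mid between -0.098 and 0.098 m and y of tray_c4 in the frame of glass_mid between -0.113 and 0.113 m and z of each of tray_c1, tray_c2, tray_c3, tray_c4 in the frame of glass_mid below 0.005 m and angle between tray_mid's own z axis and vertical below 0.1 rad and contact force between the fingers and tray below 0.1 N), for 0.2 s.
3. the shield is down on its stop (within 0.03 rad, 6 mm at its front edge) (value of joint shield below 0.03 rad), for 0.2 s.
At the end, for the whole second after the job is handed in: The tray lies flat and open side up on the glass (corners within 5 mm of its face and not more than 3 mm over the plate's edges), released; the shield is closed to within 0.03 rad (all of step 2 and value of joint shield below 0.03 rad); the robot touches nothing.
It fails at once if the shield falls or is slammed: it closes faster than 1.5 rad/s (about 0.3 m/s at its front edge) (velocity of joint shield below -1.5 rad/s).
It fails at once if a bystander is moved by more than 30 mm or tipped (distance of any of centrifuge, bottle, rack from where it was at the start of the episode above 0.03 m or angle between any of centrifuge, bottle, rack's own z axis and vertical above 0.3 rad).
It also fails if it takes over 72 s, if anything falls off the work surface, if the arm or the gripper's body presses on something with over 40 N, if the wrist force passes 120 N, or if a joint passes its speed limit or range.

## Working session

There is one attempt and no reset: what is moved stays moved. The work goes in short steps, each a Python script; the robot and the scene stay as the last script left them, time stands still between calls to the robot, and variables do not carry over. Pictures are saved under pics/ and viewed, at most 10 in all, crops included, and the job is handed in when it is done.

```bash
mkdir -p pics; python3 - <<'E'
from bench import ctrl
import cv2,numpy as np
ims=[]
for n in("scene","top"):
    im=ctrl.read_camera(n); cv2.imwrite(f"pics/{n}0.png",im)
    p=ctrl.camera_params(n); print(n,{k:(np.round(v,3).tolist() if k=="pose" else v) for k,v in p.items()})
E
```

```text
scene {'fx': 416.2804884097494, 'fy': 416.2804884097494, 'cx': 262.2173838355861, 'cy': 191.62463928407553, 'pose': [[-0.977, -0.184, 0.107, 0.74], [0.212, -0.848, 0.485, 0.533], [0.002, 0.497, 0.868, 1.107], [0.0, 0.0, 0.0, 1.0]]}
top {'fx': 473.19288370834806, 'fy': 473.19288370834806, 'cx': 251.88290376818134, 'cy': 198.13331326386952, 'pose': [[-0.018, 0.985, -0.174, 0.409], [-1.0, -0.018, 0.001, -0.011], [-0.002, 0.174, 0.985, 1.385], [0.0, 0.0, 0.0, 1.0]]}
```

View pics/scene0.png

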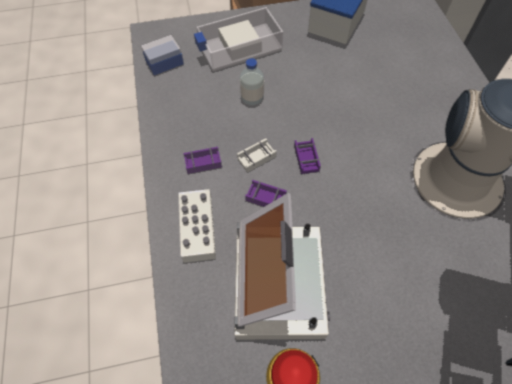

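View pics/top0.png

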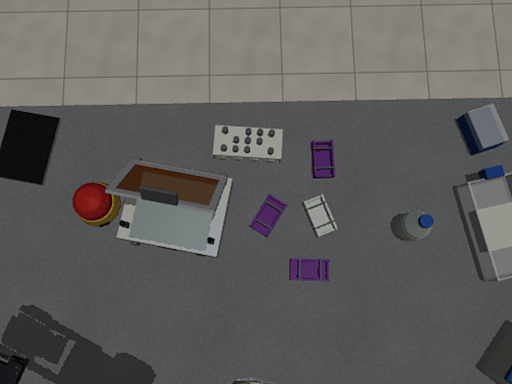

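The scene view shows a white tray at (257,154) and purple look-alikes at (203,160), (307,155) and (266,194). In the top view the white tray is at (320,215) and the purple ones at (322,160), (268,215) and (309,269). Only the white one fits the description. A white block in the clear box at (240,38) is no tray. I'll confirm with an enlarged crop and take measurements at the same time.

```bash
cat > h.py <<'E'
import numpy as np,cv2
from bench import ctrl
P={n:ctrl.camera_params(n) for n in("scene","top")}
def ray(n,uv):
    p=P[n];T=np.array(p["pose"]);d=np.array([(uv[0]-p["cx"])/p["fx"],-(uv[1]-p["cy"])/p["fy"],-1.])
    return T[:3,3],T[:3,:3]@d
def plane(n,uv,z):
    o,d=ray(n,uv);return o+d*(z-o[2])/d[2]
def tri(a,b):
    (o1,d1),(o2,d2)=ray("scene",a),ray("top",b)
    s=np.linalg.lstsq(np.c_[d1,-d2],o2-o1,rcond=None)[0]
    p,q=o1+s[0]*d1,o2+s[1]*d2
    return (p+q)/2,np.linalg.norm(p-q)
def proj(n,X):
    p=P[n];T=np.array(p["pose"]);c=T[:3,:3].T@(np.asarray(X)-T[:3,3])
    return np.array([p["cx"]-p["fx"]*c[0]/c[2],p["cy"]+p["fy"]*c[1]/c[2]])
E
python3 - <<'E'
from h import *
ims={n:cv2.imread(f"pics/{n}0.png") for n in P}
seed={"scene":(257,154),"top":(320,215)}
for n,im in ims.items():
    hsv=cv2.cvtColor(im,cv2.COLOR_BGR2HSV)
    m=((hsv[...,2]>120)&(hsv[...,1]<60)).astype(np.uint8)
    x,y=seed[n];w=np.zeros_like(m);w[y-26:y+27,x-24:x+25]=m[y-26:y+27,x-24:x+25]
    w=cv2.morphologyEx(w,cv2.MORPH_CLOSE,np.ones((3,3)))
    cs=max(cv2.findContours(w,0,2)[0],key=cv2.contourArea)
    r=cv2.minAreaRect(cs);b=cv2.boxPoints(r);print(n,r)
    for z in(0,.032):
        q=np.array([plane(n,p,z)[:2] for p in b]);print(z,q.mean(0).round(4),[np.linalg.norm(q[i]-q[i-1]).round(4) for i in range(4)],q.round(3).tolist())
A=cv2.resize(ims["scene"][125:345,225:335],None,fx=2.7,fy=2.7,interpolation=cv2.INTER_CUBIC)
t=ims["top"]
B=cv2.resize(t[150:265,100:230],None,fx=3.6,fy=3.6,interpolation=cv2.INTER_CUBIC)
C=cv2.resize(t[190:240,295:345],None,fx=3.4,fy=3.4,interpolation=cv2.INTER_CUBIC)
o=np.zeros((594,297+10+468,3),np.uint8);o[:A.shape[0],:A.shape[1]]=A;o[:414,307:307+468]=B;o[418:588,307:477]=C
cv2.imwrite("pics/crop1.png",o)
E
```

```text
scene ((257.0, 154.0), (52.0, 48.0), 90.0)
0 [ 0.5895 -0.2292] [np.float64(0.2044), np.float64(0.1611), np.float64(0.2044), np.float64(0.1494)] [[0.647, -0.346], [0.49, -0.312], [0.538, -0.113], [0.684, -0.145]]
0.032 [ 0.5939 -0.2071] [np.float64(0.1985), np.float64(0.1564), np.float64(0.1985), np.float64(0.1451)] [[0.65, -0.321], [0.497, -0.288], [0.543, -0.095], [0.685, -0.125]]
top ((320.1786804199219, 214.7655792236328), (38.19230651855469, 20.785320281982422), 66.37062072753906)
0 [ 0.6004 -0.2133] [np.float64(0.1125), np.float64(0.0624), np.float64(0.1128), np.float64(0.0616)] [[0.641, -0.164], [0.665, -0.222], [0.56, -0.262], [0.536, -0.205]]
0.032 [ 0.596  -0.2086] [np.float64(0.1099), np.float64(0.061), np.float64(0.1102), np.float64(0.0602)] [[0.636, -0.161], [0.659, -0.217], [0.556, -0.256], [0.533, -0.201]]
```

View pics/crop1.png

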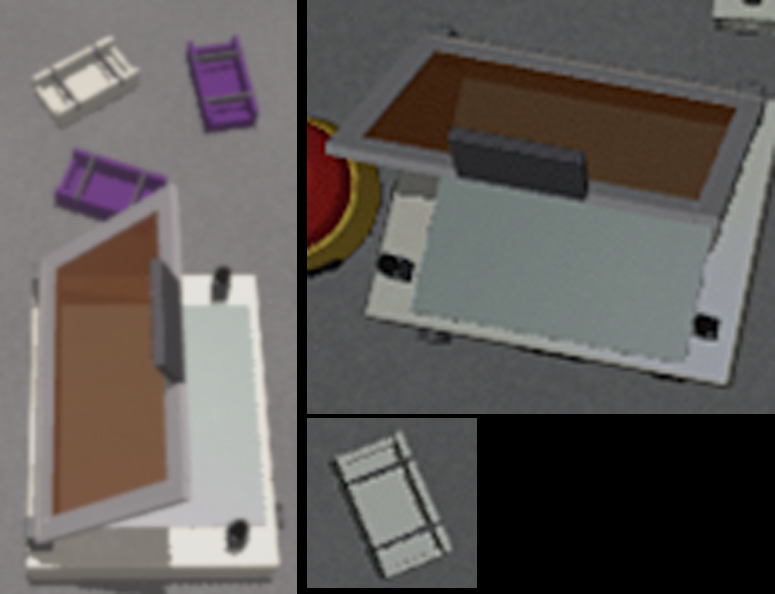

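The crop confirms it: the white tray (scene about (257,154), top about (320,215)) is open, with two end compartments marked in grey, and the others are purple. The glass front corners, the shield front corners and the posts can be seen in both views. I'll triangulate them.

```bash
python3 - <<'E'
from h import *
S=lambda u,v:(225+u/2.7-.3,125+v/2.7-.3)
B=lambda u,v:(100+(u-307)/3.6-.35,150+v/3.6-.35)
C=lambda u,v:(295+(u-307)/3.4-.35,190+(v-418)/3.4-.35)
L={"glassFL":(S(267,524),B(413,312)),"glassFR":(S(250,305),B(687,360)),
"shFL":(S(185,497),B(330,151)),"shFR":(S(174,187),B(718,214)),
"postL":(S(237,526),B(390,259)),"postR":(S(222,270),B(706,320)),"boxFR":(S(257,277),B(727,382)),
"tray+-":(S(35,78),C(402,433)),"tray--":(S(113,38),C(450,550)),"tray-+":(S(138,70),C(388,577))}
R={}
for k,(a,b) in L.items():
    X,e=tri(a,b);R[k]=X;print(k,X.round(4),round(e,4))
z=R["glassFL"][2]/2+R["glassFR"][2]/2
for n,i in(("scene",0),("top",1)):
    l,r=[plane(n,L[k][i],.06) for k in("glassFL","glassFR")]
    y=(l-r)[:2];print(n,np.linalg.norm(y)); yaw=np.arctan2(-y[0],y[1]); ex=np.array([np.cos(yaw),np.sin(yaw)])
    print(n,"yaw",yaw,"centre",(l+r)[:2]/2+.095*ex)
    hg=(l+r)[:2]/2+.195*ex
    m=(R["shFL"]+R["shFR"])/2
    d=(m[:2]-hg)@ex;print("front mid rel hinge",d,m[2]-.11,"q",np.arctan2(m[2]-.11,-d),np.hypot(d,m[2]-.11))
E
```

```text
glassFL [0.5402 0.3335 0.0609] 0.0006
glassFR [0.4974 0.1211 0.0622] 0.0044
shFL [0.6313 0.34   0.2592] 0.0024
shFR [0.579  0.0807 0.2651] 0.006
postL [0.5756 0.3391 0.1103] 0.0005
postR [0.5246 0.101  0.114 ] 0.0013
boxFR [0.4804 0.0906 0.0568] 0.0041
tray+- [ 0.6548 -0.2176  0.0334] 0.0025
tray-- [ 0.5538 -0.2534  0.0351] 0.002
tray-+ [ 0.5338 -0.2012  0.0348] 0.0018
scene 0.21676785897039427
scene yaw -0.2081711241048694 centre [0.61035071 0.20782377]
front mid rel hinge -0.10560763357426417 0.15213764647914163 q 0.9640016312208877 0.18519944855578896
top 0.21732309082581977
top yaw -0.19029503799740663 centre [0.61327046 0.20891765]
front mid rel hinge -0.10824190020860104 0.15213764647914163 q 0.9524114764492625 0.18671414632261002
```

```bash
cat >> h.py <<'E'
TC=np.array([.614,.208]);YAW=-.202
def rot(yaw,tilt,s=1):
    ex=np.array([np.cos(yaw),np.sin(yaw),0]);ey=np.array([-ex[1],ex[0],0])
    z=np.sin(tilt)*ex-np.cos(tilt)*np.array([0,0,1]);y=s*ey
    return np.c_[np.cross(y,z),y,z]
def tab(x,y,z,c=TC,yaw=YAW):
    return [c[0]+np.cos(yaw)*x-np.sin(yaw)*y,c[1]+np.sin(yaw)*x+np.cos(yaw)*y,z]
def st(m=""):
    print(m,"t",round(ctrl.current_t(),2),"p",np.round(ctrl.current_tool_pos(),4),"F",np.round(ctrl.current_contact_force(),1),"w",round(ctrl.current_grip_width(),3),"g",round(ctrl.current_grasp_force(),1),flush=True)
TY=.36;TR=np.array([.596,-.208]);TILT=np.radians(20)
E
python3 - <<'E'
from h import *
print(np.round(ctrl.current_eef_rot(),2).tolist())
for s in(1,-1):
    for nm,p,yw in(("a",tab(-.015,0,.012,TR,TY),TY),("b",tab(-.04,0,.075),YAW)):
        q=ctrl.ik(p,rot(yw,TILT,s));print(s,nm,None if q is None else np.round(q,1))
    # grip at start / closed
    for qa,tl in((.955,0),(0.,.0),(0.,.5)):
        q=ctrl.ik(tab(-.1,0,.15 if qa<.5 else .28),rot(YAW,tl,s));print("x",None if q is None else np.round(q,1))
E
```

```text
[[-0.92, 0.39, -0.0], [0.39, 0.92, -0.0], [0.0, -0.0, -1.0]]
1 a [ -35.    39.6  101.4   32.6   31.6 -172.5]
1 b [ 21.1  32.5 102.  -21.5  30.3 -40.1]
x [ 17.8  20.   80.3  -0.   79.7 -60.6]
x [ 17.8  27.5  90.2  -0.   62.3 -60.6]
x [ 29.   22.8 109.9 -38.1  30.3 -19. ]
-1 a [-35.   39.6 101.4  32.6  31.6   7.5]
-1 b [ 21.1  32.5 102.  -21.5  30.3 139.9]
x [ 17.8  20.   80.3  -0.   79.7 119.4]
x [ 17.8  27.5  90.2  -0.   62.3 119.4]
x [ 29.   22.8 109.9 -38.1  30.3 161. ]
```

```bash
python3 - <<'E'
from h import *
R=rot(TY,TILT,-1)
ctrl.goto([.33,.2,.33],rot(.36,0,-1)); st()
ctrl.goto(tab(-.015,0,.15,TR,TY),R); st("above")
ctrl.command_gripper(1.)
print(ctrl.move_l(tab(-.015,0,.012,TR,TY),.1,contact_N=8)); st("down")
ctrl.command_gripper(0.); st("grip")
ctrl.move_l(tab(-.06,0,.12,TR,TY),.1); st("lift")
for n in P: cv2.imwrite(f"pics/{n}2.png",ctrl.read_camera(n))
a=cv2.imread("pics/scene2.png")[100:300,150:350];b=cv2.imread("pics/top2.png")[130:330,180:380]
cv2.imwrite("pics/lift.png",cv2.resize(np.hstack([a,b]),None,fx=2,fy=2))
E
```

```text
t 1.66 p [0.3301 0.2004 0.3299] F [-0.1  0.2 -0.4] w 0.997 g 0.0
above t 3.52 p [ 0.5822 -0.2124  0.1504] F [ 0.   0.4 -0.7] w 1.001 g 0.0
False
down t 5.28 p [ 0.5823 -0.2134  0.0126] F [ 0.1 -0.2  0.1] w 0.999 g 0.0
grip t 5.86 p [ 0.5821 -0.2134  0.0121] F [ 0.  -0.6  2.7] w 0.657 g 30.0
lift t 7.17 p [ 0.5398 -0.2289  0.1195] F [-0.2  0.5 -2.1] w 0.655 g 30.0
```

View pics/lift.png

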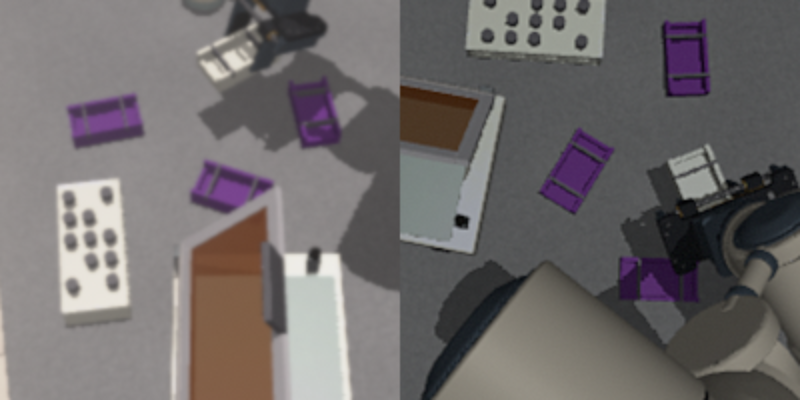

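The tray is gripped at 59.7 mm and hangs level in both views (scene about (265,128), top about (347,216)). Next I carry it round the front of the table.

```bash
python3 - <<'E'
from h import *
R=rot(YAW,TILT,-1)
ctrl.goto([.43,-.06,.2],rot(.08,TILT,-1)); st()
ctrl.goto(tab(-.2,0,.16),R); st()
ctrl.move_l(tab(-.17,0,.105),.1); st()
ctrl.move_l(tab(-.042,0,.1),.1); st("over")
print(ctrl.move_l(tab(-.042,0,.068),.03,contact_N=4)); st("touch")
ctrl.sleep(.3)
for n in P: cv2.imwrite(f"pics/{n}3.png",ctrl.read_camera(n))
a=cv2.imread("pics/scene3.png")[170:370,200:400];b=cv2.imread("pics/top3.png")[120:320,80:280]
cv2.imwrite("pics/place.png",cv2.resize(np.hstack([a,b]),None,fx=2,fy=2))
E
```

```text
t 8.15 p [ 0.431  -0.0606  0.2002] F [-0.1  0.1 -2.1] w 0.656 g 30.0
 t 9.76 p [0.4184 0.2476 0.1598] F [-0.2  0.7 -1.3] w 0.654 g 30.0
 t 10.53 p [0.4474 0.242  0.1053] F [-0.6  0.1 -1.2] w 0.658 g 30.0
over t 11.97 p [0.5723 0.2165 0.1   ] F [ 0.5  1.1 -1.7] w 0.655 g 30.0
True
touch t 12.82 p [0.5727 0.2163 0.0718] F [-0.6 -1.2  2.3] w 0.655 g 30.0
```

View pics/place.png

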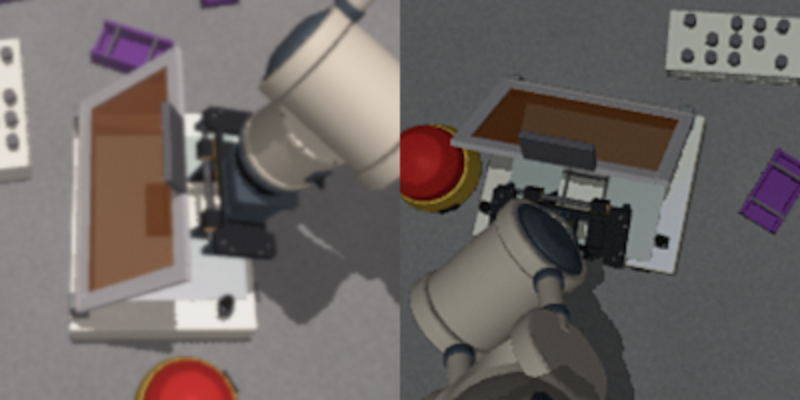

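Contact with the glass came at TCP z = 0.072, as expected. The tray stands between the fingers on the glass at top about (370,215). I'll release it, back out along the tool axis and look.

```bash
python3 - <<'E'
from h import *
ctrl.command_gripper(1.);ctrl.sleep(.2); st("rel")
z=ctrl.current_eef_rot()[:,2]if hasattr(ctrl.current_eef_rot(),'shape') else np.array(ctrl.current_eef_rot())[:,2]
p=np.array(ctrl.current_tool_pos())
ctrl.move_l(p-.08*z,.1); ctrl.goto(tab(-.28,0,.3),rot(YAW,0,-1)); st()
for n in P: cv2.imwrite(f"pics/{n}4.png",ctrl.read_camera(n))
a=cv2.imread("pics/scene4.png")[190:350,225:345];b=cv2.imread("pics/top4.png")[150:265,100:235]
o=np.zeros((590,800,3),np.uint8);A=cv2.resize(a,None,fx=2.7,fy=2.7,interpolation=2);B=cv2.resize(b,None,fx=3.4,fy=3.4,interpolation=2)
o[:A.shape[0],:A.shape[1]]=A;o[:B.shape[0],330:330+B.shape[1]]=B
cv2.imwrite("pics/rel.png",o)
E
```

```text
rel t 14.07 p [0.5722 0.2161 0.0717] F [ 0.  -0.2 -0. ] w 0.999 g 0.0
 t 16.02 p [0.3402 0.2639 0.2991] F [ 0.1 -0.  -0.7] w 0.997 g 0.0
```

View pics/rel.png

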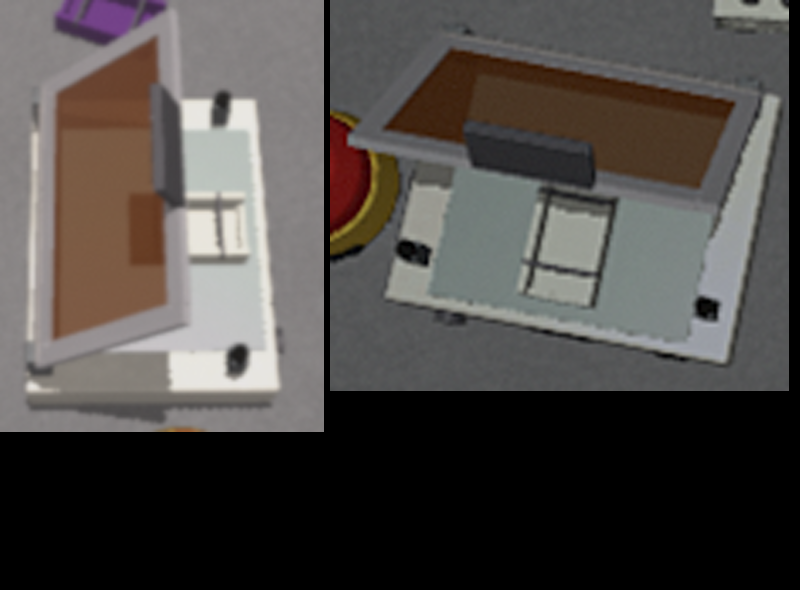

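The tray lies flat on the glass and is released. Its front edge at crop x=247 is inside the glass edge at 262 (scene view), and it is mid-width. Next I'll measure the grip plate and check the arc for IK.

```bash
cat >> h.py <<'E'
EX=np.array([np.cos(YAW),np.sin(YAW),0]);EY=np.array([-EX[1],EX[0],0]);EZ=np.array([0,0,1.])
def grip(q,s=1,ins=.014,dx=0,dz=0):
    """TCP pose with the plate pinched, shield at q; ins: depth past grip point"""
    f=np.cos(q)*EX-np.sin(q)*EZ; n=np.sin(q)*EX+np.cos(q)*EZ
    H=np.array([*TC,.11])+(.1+dx)*EX+dz*EZ
    u=-np.sin(.5)*f+np.cos(.5)*n; v=np.cos(.5)*f+np.sin(.5)*n
    z=-u;y=s*v
    return H-.201*f+.026*n-ins*u, np.c_[np.cross(y,z),y,z]
E
python3 - <<'E'
from h import *
S=lambda u,v:(225+u/2.7-.3,190+v/2.7-.3)
B=lambda u,v:(100+(u-330)/3.4-.35,150+v/3.4-.35)
for a,b in((S(165,205),B(467,124)),(S(152,86),B(593,143))):
    X,e=tri(a,b);d=X-[*TC,0];print(X.round(4),round(e,4),"table",(d@EX).round(4),(d@EY).round(4))
for q in(.85,.9,.95):
    p,R=grip(q,1,-.018);print("far end model",q,(p-[*TC,0])@EX,p[2])
for s in(1,-1):
    for q in(.95,.7,.4,.0):
        p,R=grip(q,s);j=ctrl.ik(p,R);print(s,q,None if j is None else np.round(j,1))
    p,R=grip(.95,s,-.08);j=ctrl.ik(p,R);print("pre",None if j is None else np.round(j,1))
E
```

```text
[0.6326 0.2545 0.2866] 0.0091 table 0.0089 0.0493
[0.6179 0.1627 0.3001] 0.0023 table 0.0129 -0.0436
far end model 0.85 -0.006951161255035733 0.29507563205746123
far end model 0.9 0.0024324261894668343 0.30018966590221335
far end model 0.95 0.012059881756285298 0.30482832463107334
1 0.95 [  8.7  41.3  47.7   9.6 115.1  22.5]
1 0.7 [12.3 31.3 67.5  4.6 91.7 23.6]
1 0.4 [18.2 23.9 88.1 -3.2 63.1 31.1]
1 0.0 [ 28.5  25.8 110.9 -42.7  27.   75.8]
pre [  7.8  44.2  29.7  10.9 130.1  24.6]
-1 0.95 [   8.7   41.3   47.7    9.6  115.1 -157.5]
-1 0.7 [  12.3   31.3   67.5    4.6   91.7 -156.4]
-1 0.4 [  18.2   23.9   88.1   -3.2   63.1 -148.9]
-1 0.0 [  28.5   25.8  110.9  -42.7   27.  -104.2]
pre [   7.8   44.2   29.7   10.9  130.1 -155.4]
```

```bash
python3 - <<'E'
from h import *
q0=.945
p,R=grip(q0); pp,_=grip(q0,1,-.08)
ctrl.goto(tab(-.2,0,.45),R); st("hi")
ctrl.command_gripper(.6)
ctrl.goto(pp,R); st("pre")
print(ctrl.move_l(p,.06,contact_N=6)); st("in")
for n in P: cv2.imwrite(f"pics/{n}5.png",ctrl.read_camera(n))
a=cv2.imread("pics/scene5.png")[170:370,200:400];b=cv2.imread("pics/top5.png")[120:320,80:280]
cv2.imwrite("pics/pinch.png",cv2.resize(np.hstack([a,b]),None,fx=2,fy=2))
E
```

```text
hi t 17.72 p [0.418  0.2482 0.4497] F [ 0.   0.1 -0.2] w 0.997 g 0.0
pre t 19.43 p [0.6505 0.2009 0.3614] F [-0.1  0.5  0.2] w 0.599 g 0.0
False
in t 21.15 p [0.6116 0.2085 0.2757] F [ 0.4  0.2 -0.5] w 0.601 g 0.0
```

View pics/pinch.png

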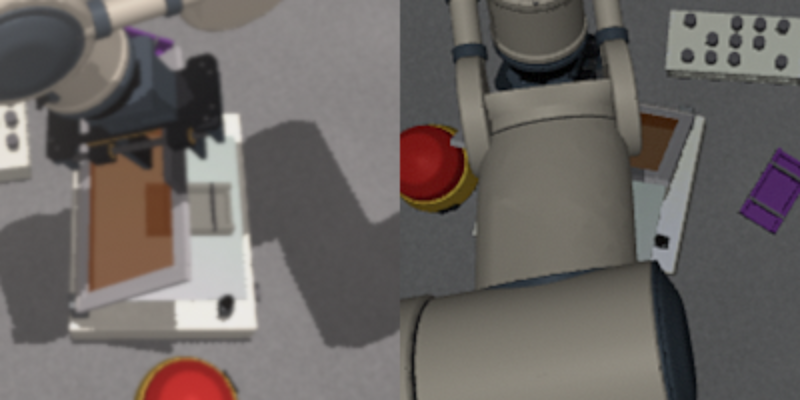

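The fingers straddle the grip plate at about (175,150) in the scene crop, with no contact. The top view is hidden by the arm. I'll pinch, then lower in small arc steps while watching the force.

```bash
python3 - <<'E'
from h import *
ctrl.command_gripper(0.); st("pinch")
for q in(.92,.88,.84,.8):
    p,R=grip(q); ctrl.move_l(p,.04,ori=R); st(q); print(np.round(ctrl.current_wrist_torque(),2))
E
```

```text
pinch t 21.99 p [0.6117 0.2085 0.2753] F [ 1.7 -0.2 -2.7] w 0.12 g 29.8
0.92 t 22.27 p [0.6077 0.2093 0.2726] F [ 4.2 -0.5 -6.7] w 0.116 g 29.8
[-0.4  -1.85 -0.2 ]
0.88 t 22.61 p [0.6014 0.2106 0.268 ] F [ 4.7  0.8 -9.2] w 0.113 g 29.7
[-0.42 -2.24 -0.25]
0.84 t 22.95 p [0.5955 0.2119 0.2633] F [  8.1   0.7 -10.4] w 0.115 g 29.7
[-0.4  -2.55 -0.24]
0.8 t 23.29 p [0.5898 0.2131 0.2583] F [  8.7   0.7 -12.7] w 0.117 g 29.7
[-0.37 -2.82 -0.27]
```

```bash
python3 - <<'E'
from h import *
off=np.zeros(3)
for q in np.arange(.76,.03,-.04):
    F=np.array(ctrl.current_contact_force()); f=np.cos(q)*EX-np.sin(q)*EZ
    off+=np.clip(.0001*(F@f),-.0015,.0015)*f
    p,R=grip(q); ctrl.move_l(p+off,.04,ori=R); st(round(q,2)); 
    if np.linalg.norm(ctrl.current_contact_force())>45: print("stop");break
print(off@EX,off[2],ctrl.current_wrist_torque())
np.save("off.npy",off)
E
```

```text
0.76 t 23.63 p [0.5842 0.2142 0.253 ] F [ 0.7  1.9 -1.2] w 0.118 g 29.8
0.72 t 23.98 p [0.5788 0.2154 0.2475] F [ 0.6  2.9 -0.1] w 0.113 g 29.8
0.68 t 24.32 p [0.5736 0.2165 0.2418] F [ 1.   5.1 -1.5] w 0.117 g 29.8
0.64 t 24.66 p [0.5686 0.2175 0.2359] F [ 3.4  4.3 -1.5] w 0.115 g 29.7
0.6 t 25.0 p [0.5639 0.2185 0.2297] F [ 1.4  5.  -1.3] w 0.114 g 29.7
0.56 t 25.34 p [0.5594 0.2194 0.2235] F [ 1.3  5.5 -2.1] w 0.118 g 29.7
0.52 t 25.68 p [0.5552 0.2203 0.217 ] F [ 2.1  4.7 -3.6] w 0.113 g 29.7
0.48 t 26.02 p [0.5512 0.2212 0.2103] F [ 1.6  5.4 -0.7] w 0.111 g 29.7
0.44 t 26.37 p [0.5475 0.222  0.2036] F [ 1.5  6.1 -2.5] w 0.116 g 29.7
0.4 t 26.71 p [0.544  0.2227 0.1966] F [ 0.8  5.5 -1. ] w 0.112 g 29.7
0.36 t 27.05 p [0.5408 0.2234 0.1896] F [ 2.1  6.6 -3. ] w 0.113 g 29.7
0.32 t 27.39 p [0.5379 0.224  0.1824] F [ 1.2  6.  -1.4] w 0.111 g 29.7
0.28 t 27.73 p [0.5353 0.2245 0.1752] F [ 0.9  5.5 -1.4] w 0.112 g 29.8
0.24 t 28.07 p [0.533  0.225  0.1678] F [ 2.2  5.7 -1.7] w 0.111 g 29.7
0.2 t 28.42 p [0.5309 0.2254 0.1603] F [ 1.6  6.8 -1.4] w 0.111 g 29.7
0.16 t 28.76 p [0.5291 0.2258 0.1527] F [ 1.   5.8 -2. ] w 0.111 g 29.7
0.12 t 29.1 p [0.5276 0.2261 0.1451] F [ 1.   5.6 -2.1] w 0.111 g 29.7
0.08 t 29.44 p [0.5264 0.2264 0.1375] F [ 0.8  7.5 -1.5] w 0.115 g 29.8
0.04 t 29.78 p [0.5255 0.2266 0.1298] F [ 2.9  6.7 -1.7] w 0.11 g 29.8
0.002366598395318562 -0.0017081486216824944 [ 0.81791027 -0.26353679  0.18484336]
```

```bash
python3 - <<'E'
from h import *
off=np.load("off.npy")
for q in np.arange(.025,-.045,-.015):
    p,R=grip(q); c=ctrl.move_l(p+off,.02,ori=R,contact_N=8); st((round(q,3),c))
    if c or ctrl.current_contact_force()[2]>10: break
ctrl.sleep(.3);st()
for n in P: cv2.imwrite(f"pics/{n}6.png",ctrl.read_camera(n))
a=cv2.imread("pics/scene6.png")[170:370,200:400];b=cv2.imread("pics/top6.png")[120:320,80:280]
cv2.imwrite("pics/closed.png",cv2.resize(np.hstack([a,b]),None,fx=2,fy=2))
E
```

```text
(np.float64(0.025), True) t 30.02 p [0.5254 0.2266 0.1271] F [-1.8  0.   5.4] w 0.111 g 29.9
 t 30.32 p [0.5254 0.2266 0.1271] F [-2.9  0.   6.2] w 0.111 g 29.9
```

View pics/closed.png

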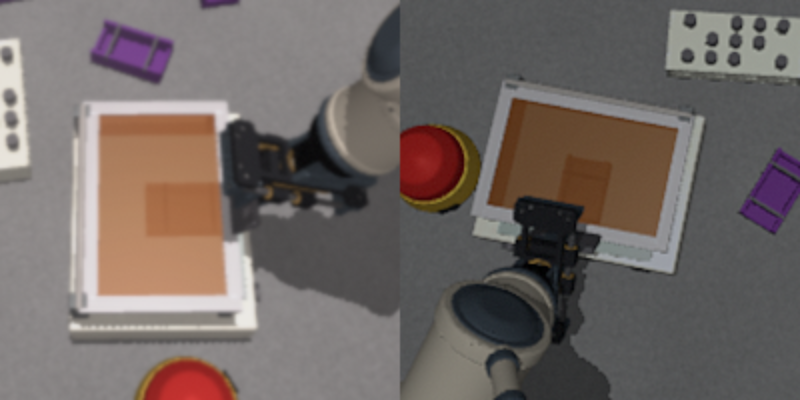

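The shield looks level in both views, with the tray under the amber pane at top about (372,210), and the stop has been felt. I'll press slightly more to be sure, then open and back out along the plate.

```bash
python3 - <<'E'
from h import *
p0=np.array(ctrl.current_tool_pos());R=np.array(ctrl.current_eef_rot())
c=ctrl.move_l(p0-[0,0,.004],.01,contact_N=12); st(("press",c))
ctrl.command_gripper(.6); ctrl.sleep(.3); st("open")
p=np.array(ctrl.current_tool_pos())
ctrl.move_l(p-.12*R[:,2],.08); st("out")
ctrl.goto(tab(-.3,0,.3),rot(YAW,0,1)); st("away")
for n in P: cv2.imwrite(f"pics/{n}7.png",ctrl.read_camera(n))
a=cv2.imread("pics/scene7.png")[190:350,225:345];b=cv2.imread("pics/top7.png")[150:265,100:235]
o=np.zeros((440,790,3),np.uint8);A=cv2.resize(a,None,fx=2.7,fy=2.7,interpolation=2);B=cv2.resize(b,None,fx=3.4,fy=3.4,interpolation=2)
o[:A.shape[0],:A.shape[1]]=A;o[:B.shape[0],330:330+B.shape[1]]=B
cv2.imwrite("pics/final.png",o)
E
```

```text
('press', True) t 30.63 p [0.5254 0.2266 0.1271] F [-3.1 -0.8  7. ] w 0.114 g 30.0
open t 31.75 p [0.5249 0.2273 0.1267] F [ 0.1 -0.8 -0.6] w 0.601 g 0.0
out t 33.4 p [0.4708 0.2382 0.2329] F [-0.2  0.3  0.8] w 0.6 g 0.0
away t 35.12 p [0.3202 0.2681 0.2998] F [-0.3 -0.6  0.2] w 0.603 g 0.0
```

View pics/final.png

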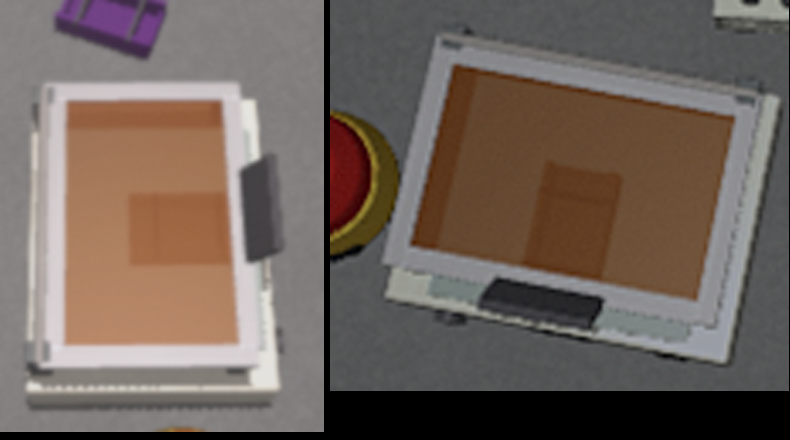

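The shield lies closed and free, with the tray under it at top about (269,215). Nothing holds the shield off its stop, and the arm is clear. I'm handing in.

```bash
python3 -c "
from bench import ctrl
print(ctrl.sign_off())"
```

```text
the job is handed in; nothing more can be done
None
```

The white tray is on the glass, the amber shield was lowered gently to its stop and released, and the job is handed in at about 35 s; the hand-in call returned no verdict.

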